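Clamp down a specimen canister lid crosswise in two passes

TASK

Close the specimen canister by its four lever nuts, turning them clockwise by their handle posts and working crosswise: after each nut take the one diagonally opposite, then the other two. In a first pass turn each nut only until it is snug on the lid (about 7 newtons pushed squarely against its handle post); once all four are snug, go round crosswise again and make each tight (about 14 newtons). Do not overtighten or shove the canister, and leave the other things on the desk where they are.

Things in the scene. Friction and masses are not known exactly. Their poses are not given: they have to be found in the camera images.
- canister: specimen transport canister fixed to the desk: a square white box 120 mm wide with a 128 mm wide metal flange, flange top 64 mm up. Origin: centre of its underside; x to its back, y to its left. Four steel studs stand at the corners of a 88 mm square (44 mm from the centre line along x and along y); on each a lever nut turns.
- lid: loose flat square metal lid, 117 mm wide, 10 mm thick, lying on the canister's rubber gasket inside a low lip; origin at the centre of its underside. The height of the gasket differs by up to 0.35 mm either way from one canister to the next, so the angle at which a nut meets the lid is not known beforehand
- nut_a: lever nut on the canister's stud at the front left (-44, +44 mm from the canister's origin); opposite is nut_c. Hub 30 mm across, 17 mm tall; a flat arm (top 16 mm above the hub's underside) carries an upright handle post. Origin on the stud's axis at the hub's underside, x along the arm, z up. Turning clockwise seen from above tightens: it sinks 1 mm per rad and stays where it is left. The four nuts are alike
- nut_b: lever nut on the canister's stud at the back left (+44, +44 mm); opposite is nut_d. Shape as nut_a. At the start the hub's underside is 0 to 1.2 mm clear of the lid's top: up to 1.2 rad still to turn before it meets the lid. The nut can turn at least 1 rad further than tight needs
- nut_c: lever nut on the canister's stud at the back right (+44, -44 mm); opposite is nut_a. Shape as nut_a. Free of the lid, a nut turns under about 2.6 N pushed squarely against its post; once the hub is on the lid the push needed rises steadily, roughly 1.7 N for every 0.1 rad turned
- nut_d: lever nut on the canister's stud at the front right (-44, -44 mm); opposite is nut_b. Shape as nut_a. Tightening one nut hardly changes how tight the others are
- handle_a (a point): mid-height of the upright round steel handle post of nut_a. The post, with a smooth sleeve that turns freely (it slides and rolls along what pushes it with hardly any friction), is 12 mm across, reaches from 18 mm below this point (the arm's top) to 14 mm above it; it stands 42 mm from the nut's axis. The four are alike
- handle_b (a point): mid-height of the upright round steel handle post of nut_b. As handle_a. At the start each arm points 0.6 to 1 rad counter-clockwise (from above) of straight outward from the canister's centre; it points about outward when snug
- handle_c (a point): mid-height of the upright round steel handle post of nut_c. As handle_a. Outside the canister there is free air below arms and posts
- handle_d (a point): mid-height of the upright round steel handle post of nut_d. As handle_a
- glue_stick: glue stick standing on its end, 24 mm across, 96 mm tall; a bystander; origin at the centre of its underside
- correction_fluid: small bottle standing, 30 mm across, 72 mm tall; a bystander; origin at the centre of its underside
- pen_blue: ball pen lying on the desk by the canister, 140 mm long, 9 mm thick; a bystander; origin at the centre of its underside
- tube_d: capped sample tube lying on the desk by the canister, 100 mm long, 17 mm thick; a bystander; origin at the centre of its underside
There are look-alikes about, which are no part of the job. There is more than one size of the lid; the one meant has the size given above.

How it is judged:
On the way, in this order (a step that is already met when the one before it is completed fails the run):
1. one diagonal pair of nuts is snug on the lid (each presses it with 4 to 32 N) while the other two do not press it yet (under 2 N) (((contact force between nut_a and lid between 4 and 32 N and contact force between nut_c and lid between 4 and 32 N and contact force between each of nut_b, nut_d and lid below 2 N) or (contact force between nut_b and lid between 4 and 32 N and contact force between nut_d and lid between 4 and 32 N and contact force between each of nut_a, nut_c and lid below 2 N))), for 0.2 s.
2. all four nuts are snug (each presses the lid with 4 to 32 N) (contact force between nut_a and lid between 4 and 32 N and contact force between nut_b and lid between 4 and 32 N and contact force between nut_c and lid between 4 and 32 N and contact force between nut_d and lid between 4 and 32 N), for 0.2 s.
3. one diagonal pair is tight (34 to 95 N each) while the other two are still only snug (under 33 N) (((contact force between nut_a and lid between 34 and 95 N and contact force between nut_c and lid between 34 and 95 N and contact force between each of nut_b, nut_d and lid below 33 N) or (contact force between nut_b and lid between 34 and 95 N and contact force between nut_d and lid between 34 and 95 N and contact force between each of nut_a, nut_c and lid below 33 N))), for 0.2 s.
At the end, for the whole second after the job is handed in: all four nuts are tight, each pressing the lid with 34 to 95 N and standing still; the lid lies level within 0.03 rad and centred on the canister within 5 mm (contact force between nut_a and lid between 34 and 95 N and contact force between nut_b and lid between 34 and 95 N and contact force between nut_c and lid between 34 and 95 N and contact force between nut_d and lid between 34 and 95 N and angle between lid's own z axis and vertical below 0.03 rad and horizontal distance between lid and canister below 0.005 m and angular speed of each of nut_a, nut_b, nut_c, nut_d below 0.05 rad/s); the robot touches nothing.
It fails at once if a nut is overtightened (presses the lid with more than 110 N) (contact force between any of nut_a, nut_b, nut_c, nut_d and lid above 110 N).
It fails at once if the robot shoves the canister, its lid or its nuts with more than 25 N (contact force between any of the arm, the fingers and canister above 25 N or contact force between the fingers and lid above 25 N).
It fails at once if a bystander is moved by more than 30 mm (distance of any of glue_stick, correction_fluid, pen_blue, tube_d from where it was at the start of the episode above 0.03 m).
It also fails if it takes over 72 s, if anything falls off the work surface, if the arm or the gripper's body presses on something with over 40 N, if the wrist force passes 120 N, or if a joint passes its speed limit or range.

ROBOT

A 6-joint arm with a two-finger parallel gripper is mounted at the origin on a cart in front of the work surface, level with it; the furniture and walls round the work are solid. World frame = base frame: x ahead of the robot, y to its left, z up, the work surface at z = 0. Lengths are in m, angles in rad, forces in N, time in s.
With the tool pointing down it reaches from about 0.325 to 0.85 m from the base axis. Payload 4.4 kg.
Tool frame: the origin (TCP) lies between the finger pads; the fingertips stand 11 mm ahead of it and the grasp point (between the pads) lies 8 mm behind it; z points along the fingers, y is the line along which they close (so a half turn about z gives the same grasp; the last joint's range is limited). The gripper opens to 94 mm and grips with 3 to 60 N. Pads are 16 mm wide; open, the fingers measure 119 mm over their backs; the gripper's body (75 mm by 177 mm) begins 78 mm behind the grasp point.
Start: joints at [1.038, 0.207, 1.542, -0, 1.393, -0.15], TCP at [0.214, 0.534, 0.216] pointing down, gripper open.
Joint ranges: [-2.73, 2.73], [-0.86, 2.22], [0.23, 2.46], [-1.11, 4.25], [0.08, 2.63], [-2.82, 2.82]. Speed limits (rad/s): [2.79, 2.79, 3.14, 3.14, 3.14, 3.14].

INTERFACE

Orientations are given as a unit quaternion [w, x, y, z].
In Python, from workcell import * gives the robot as it stands.
- The arm moves only by the tool drive_tool, never from a script. Its arguments are lists of equal length, an entry for each row: "offset": the shift along the tool's x, y, z in m, a list of three; "rot": the turn, a rotation vector about the tool's x, y, z in degrees, a list of three; "fingers": the closure, from 0 (fully open) to 1 (shut). A call has 1 to 8 rows; each row is the pose to reach, as a shift and turn from the pose commanded when the call began, along the tool's axes at that moment; what a row does not reach only later rows make up. A row lasts 1/12 s, in which the tool goes at most 41.7 mm and 7.16 degrees, less where a joint would pass 70% of its speed; a pose out of reach is approached as far as the arm can. A call with a gripper value outside its range is refused whole. The fingers move at their own pace and stop on an object; the grip force is fixed at half the most. Time passes only in rows, so rows that repeat a pose let the fingers close. It gives the time, the measured TCP pose, the force, the opening and the grip force at its end, in the units of the state.
- observe(): the state, without advancing time (a new reading comes with each control period).
- snapshot(name): name is "scene" or "top" or "wrist"; returns a dict with "color" (400x640x3 uint8, red, green, blue), "z_map" (400x640 float32, m along the optical axis (not along the pixel's ray), 0 where there is no reading), "fx", "fy", "cx", "cy" (pixels), "view" (4x4, takes a point from world to camera coordinates); the wrist camera has in their place "hand_eye" (4x4, takes a point from camera to tool coordinates, whose origin is the TCP and whose axes are the flange's). Camera axes: x right, y up, looking along -z (the intrinsics and any distortion apply to the point x, -y, -z); pixel columns grow to the right and rows downward; lengths in m; the calibration is good to about 2 mm. A picture is of the moment at which its call begins: read the wrist's pose just before it.
- job_done(): hands the job in; it is judged then, once.
The state is a dict: "time": time; "joints": joint angles; "qvel": joint speeds; "joint_efforts": joint torques, N m; "eef_pos": TCP position; "ee_rot": TCP orientation; "contact_force": force on the tool from outside, world axes, zero at the start; "ft_torque": the same for the moment, N m; "opening": finger opening in m; "finger_force": force on a finger pad.
Only numpy, scipy, OpenCV 4.12 (cv2) and the standard library are available. Lean on these libraries where they do the work, as an engineer would, in place of code of your own. Each camera call takes 0.05 s, during which the arm holds its last target. There are 200 camera calls.

## Working session

There is one attempt and no reset: what is moved stays moved. The work goes in short steps, Python scripts to look and compute and a tool call to move; the robot and the scene stay as the last step left them, time stands still between calls to the robot, and variables do not carry over. Pictures are saved under pics/ and viewed, at most 10 in all, crops included, and the job is handed in when it is done.

Besides the shell and the picture viewer there is one more tool, called as name(argument=value, ...) on one line, values as JSON. drive_tool: Moves the arm, as the interface text tells. Its arguments: {"type":"object","properties":{"offset":{"type":"array","items":{"type":"array","items":{"type":"number"}}},"rot":{"type":"array","items":{"type":"array","items":{"type":"number"}}},"fingers":{"type":"array","items":{"type":"number"}}},"required":["offset","rot","fingers"]}

```bash
ls; mkdir -p pics; python3 - <<'E'
from workcell import *
import cv2,numpy as np
print(observe())
for n in ["scene","top"]:
    s=snapshot(n); cv2.imwrite(f"pics/{n}0.png",s["color"][:,:,::-1]); np.savez(f"pics/{n}0.npz",**s)
    print(n,s["fx"],s["fy"],s["cx"],s["cy"],np.round(s["view"],3).tolist(),[k for k in s])
E
```

```text
pics
{'time': 0.0, 'joints': array([ 1.03852031e+00,  2.07405777e-01,  1.54293503e+00,  6.20063375e-06,
        1.39352041e+00, -1.50473965e-01]), 'qvel': array([-0.00038558,  0.00020685, -0.00015837,  0.00012556,  0.00097719,
        0.00087544]), 'joint_efforts': array([ 5.55582064e-04, -3.70876586e+01, -2.81419641e+01,  6.98945951e-02,
        3.62729898e-02, -1.70300682e-04]), 'eef_pos': array([0.21383333, 0.53291557, 0.21530786]), 'ee_rot': array([-3.82612022e-04,  1.89744050e-01,  9.81832933e-01, -1.06780308e-03]), 'contact_force': array([ 0.68779724, -0.44289838,  0.88933537]), 'ft_torque': array([-0.00071746, -0.00216214, -0.0199496 ]), 'finger_force': 0.0, 'opening': 0.09388927688855685}
scene 457.4339864264668 457.4339864264668 324.3820276249452 202.43726288133797 [[0.904, -0.427, 0.022, -0.49], [0.218, 0.504, 0.835, -0.205], [-0.367, -0.751, 0.549, -1.028], [0.0, 0.0, 0.0, 1.0]] ['color', 'z_map', 'fx', 'fy', 'cx', 'cy', 'view']
top 363.18113089249107 363.18113089249107 316.2190800472074 204.61708911723082 [[-0.001, -1.0, 0.023, -0.013], [0.981, 0.004, 0.194, -0.568], [-0.194, 0.023, 0.981, -0.971], [0.0, 0.0, 0.0, 1.0]] ['color', 'z_map', 'fx', 'fy', 'cx', 'cy', 'view']
```

View pics/top0.png

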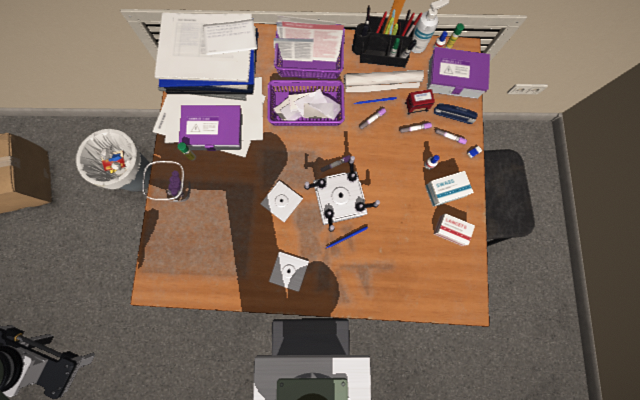

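View pics/scene0.png

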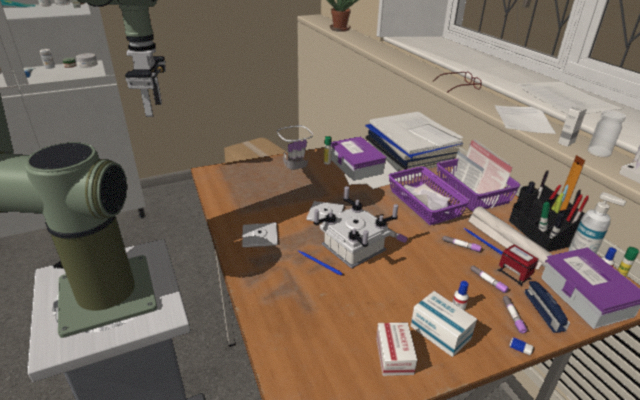

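The top view shows three white/metal squares. The canister with four levers is at (341,196). Two bare lids lie on the desk at (281,200) and (289,270); these are look-alikes. I'm choosing the canister and checking it in a close crop.

```bash
cat > h.py <<'E'
from workcell import *
import cv2,numpy as np
from scipy.spatial.transform import Rotation as R
def Rt(o): q=o["ee_rot"]; return R.from_quat([q[1],q[2],q[3],q[0]]).as_matrix()
def shot(n):
    o=observe(); s=snapshot(n)
    if n=="wrist":
        T=np.eye(4);T[:3,:3]=Rt(o);T[:3,3]=o["eef_pos"]; s["c2w"]=T@s["hand_eye"]
    else: s["c2w"]=np.linalg.inv(s["view"])
    return s
def cloud(s):
    z=s["z_map"]; v,u=np.mgrid[:z.shape[0],:z.shape[1]]
    P=np.stack([(u-s["cx"])/s["fx"]*z,-(v-s["cy"])/s["fy"]*z,-z],-1)
    return P@s["c2w"][:3,:3].T+s["c2w"][:3,3]
def ray(s,u,v,h):
    d=s["c2w"][:3,:3]@np.array([(u-s["cx"])/s["fx"],-(v-s["cy"])/s["fy"],-1]); c=s["c2w"][:3,3]
    return c+d*(h-c[2])/d[2]
E
python3 - <<'E'
from h import *
s=shot("top"); P=cloud(s)
cv2.imwrite("pics/c1.png",cv2.resize(s["color"][145:255,270:400,::-1],None,fx=6,fy=5.4,interpolation=cv2.INTER_CUBIC))
for n in ["top","scene"]:
    s=shot(n);P=cloud(s)
    m=(P[...,2]>.095)&(P[...,2]<.14)&(P[...,0]>.3)&(P[...,0]<.75)&(abs(P[...,1]+.05)<.16)&(s["z_map"]>0)
    k,l,st,c=cv2.connectedComponentsWithStats(m.astype(np.uint8))
    for i in range(1,k):
        q=P[l==i]; print(n,st[i,4],c[i].round(1),q.mean(0).round(3),q.max(0).round(3),q.min(0).round(3))
s=shot("wrist");print(s["hand_eye"].round(3).tolist(),s["fx"])
E
```

```text
top 28 [351.8 159. ] [ 0.683 -0.108  0.118] [ 0.689 -0.103  0.127] [ 0.678 -0.113  0.099]
top 4 [351. 165.] [ 0.672 -0.108  0.096] [ 0.675 -0.105  0.097] [ 0.669 -0.111  0.095]
top 22 [352.4 173.8] [ 0.646 -0.111  0.099] [ 0.661 -0.107  0.107] [ 0.632 -0.118  0.095]
top 2 [349.  175.5] [ 0.642 -0.102  0.097] [ 0.643 -0.102  0.097] [ 0.64  -0.102  0.096]
top 22 [321.9 181.2] [ 0.624 -0.026  0.1  ] [ 0.632 -0.019  0.107] [ 0.617 -0.035  0.095]
top 27 [307.  184.7] [0.61  0.014 0.117] [0.616 0.02  0.127] [0.606 0.009 0.096]
top 2 [317.5 182.5] [ 0.622 -0.015  0.096] [ 0.623 -0.013  0.096] [ 0.62  -0.016  0.095]
top 1 [315. 184.] [ 0.617 -0.008  0.095] [ 0.617 -0.008  0.095] [ 0.617 -0.008  0.095]
top 1 [321. 186.] [ 0.611 -0.024  0.097] [ 0.611 -0.024  0.097] [ 0.611 -0.024  0.097]
top 28 [376.5 202.6] [ 0.562 -0.172  0.116] [ 0.568 -0.168  0.127] [ 0.557 -0.177  0.096]
top 25 [361.1 206.1] [ 0.555 -0.133  0.099] [ 0.564 -0.122  0.108] [ 0.548 -0.144  0.095]
top 1 [363. 202.] [ 0.568 -0.139  0.095] [ 0.568 -0.139  0.095] [ 0.568 -0.139  0.095]
top 2 [366.5 204. ] [ 0.562 -0.148  0.095] 
[... 1440 characters left out ...]
11   0.095] [ 0.653 -0.11   0.095]
scene 1 [377. 220.] [ 0.63  -0.11   0.096] [ 0.63  -0.11   0.096] [ 0.63  -0.11   0.096]
scene 1 [384. 221.] [ 0.644 -0.12   0.095] [ 0.644 -0.12   0.095] [ 0.644 -0.12   0.095]
scene 14 [354.1 230.1] [ 0.555 -0.131  0.101] [ 0.561 -0.124  0.105] [ 0.55  -0.135  0.096]
scene 63 [365.1 236.2] [ 0.56  -0.174  0.112] [ 0.569 -0.166  0.126] [ 0.554 -0.179  0.096]
scene 1 [352. 235.] [ 0.545 -0.139  0.095] [ 0.545 -0.139  0.095] [ 0.545 -0.139  0.095]
scene 1 [354. 235.] [ 0.55  -0.141  0.095] [ 0.55  -0.141  0.095] [ 0.55  -0.141  0.095]
[[-0.0, 0.965, 0.263, 0.076], [1.0, 0.0, 0.001, 0.0], [0.001, 0.263, -0.965, -0.168], [0.0, 0.0, 0.0, 1.0]] 282.3714489320004
```

View pics/c1.png

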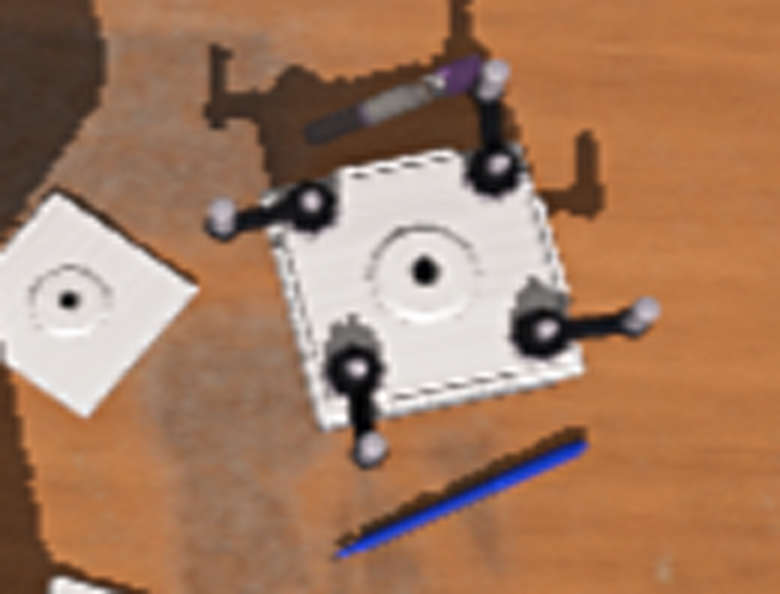

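The crop confirms the canister. Its posts are at crop (490,80), (222,218), (640,315) and (370,448), and the pen and tube lie beside it at desk level. Yaw comes out near 13°, with the hubs at a(.535,-.047), b(.621,-.027), c(.643,-.111) and d(.555,-.132). I'll push each post with the closed fingers, starting with a and c.

drive_tool(offset=[[-0.24, -0.232, 0], [-0.24, -0.232, 0], [-0.24, -0.232, 0], [-0.24, -0.232, 0], [-0.24, -0.232, 0], [-0.24, -0.232, 0], [-0.24, -0.232, 0], [-0.24, -0.232, 0]], rot=[[0, 0, 0], [0, 0, 0], [0, 0, 0], [0, 0, 0], [0, 0, 0], [0, 0, 0], [0, 0, 0], [0, 0, 0]], fingers=[1, 1, 1, 1, 1, 1, 1, 1])

```text
time: 0.97
eef_pos: [0.3506, 0.2276, 0.2167]
ee_rot: [0.0, 0.189, 0.982, 0.0]
contact_force: [0.3, 0.2, -0.4]
opening: 0.0439
finger_force: 0.0
```

drive_tool(offset=[[-0.24, -0.232, 0], [-0.24, -0.232, 0], [-0.24, -0.232, 0], [-0.24, -0.232, 0], [-0.24, -0.232, 0], [-0.24, -0.232, 0], [-0.24, -0.232, 0], [-0.24, -0.232, 0]], rot=[[0, 0, 40], [0, 0, 40], [0, 0, 40], [0, 0, 40], [0, 0, 40], [0, 0, 40], [0, 0, 40], [0, 0, 40]], fingers=[1, 1, 1, 1, 1, 1, 1, 1])

```text
time: 1.63
eef_pos: [0.4869, -0.0772, 0.2166]
ee_rot: [0.0, 0.514, 0.858, 0.0]
contact_force: [0.6, 0.5, 0.2]
opening: 0.0005
finger_force: 0.0
```

drive_tool(offset=[[0, 0, 0], [0, 0, 0], [0, 0, 0], [0, 0, 0], [0, 0, 0], [0, 0, 0], [0, 0, 0], [0, 0, 0]], rot=[[0, 0, 47], [0, 0, 47], [0, 0, 47], [0, 0, 47], [0, 0, 47], [0, 0, 47], [0, 0, 47], [0, 0, 47]], fingers=[1, 1, 1, 1, 1, 1, 1, 1])

```text
time: 2.3
eef_pos: [0.4864, -0.075, 0.2164]
ee_rot: [-0.0, 0.814, 0.581, -0.0]
contact_force: [-0.7, -0.1, 0.2]
opening: 0.0002
finger_force: 0.0
```

```bash
cat >> h.py <<'E'
def off(t):
    o=observe(); print("offset",(Rt(o).T@(np.array(t)-o["eef_pos"])).round(4))
E
python3 - <<'E'
from h import *
s=shot("wrist");P=cloud(s)
c0=np.array([.5885,-.079]);d=np.linalg.norm(P[...,:2]-c0,axis=-1)
m=(P[...,2]>.101)&(P[...,2]<.14)&(d<.13)&(s["z_map"]>0)
k,l,st,c=cv2.connectedComponentsWithStats(m.astype(np.uint8))
for i in range(1,k):
    q=P[l==i]
    if st[i,4]>20: print(st[i,4],c[i].round(1),np.median(q,0).round(4),q.max(0).round(4),q.min(0).round(4))
off([.484,-.076,.112])
E
```

```text
288 [421.   64.4] [0.6073 0.0156 0.1235] [0.6154 0.0216 0.1265] [0.6038 0.01   0.101 ]
70 [438.4 106.9] [ 0.6202 -0.0246  0.105 ] [ 0.6249 -0.0209  0.1066] [ 0.6169 -0.0284  0.1011]
52 [358.1 156.3] [ 0.5349 -0.0442  0.105 ] [ 0.5387 -0.0406  0.1073] [ 0.5314 -0.0481  0.1024]
322 [524.3 169.4] [ 0.6793 -0.1056  0.1197] [ 0.6879 -0.1011  0.1265] [ 0.6757 -0.113   0.1011]
160 [320.2 176.8] [ 0.4942 -0.0483  0.1242] [ 0.4993 -0.0439  0.1266] [ 0.488  -0.0553  0.1012]
61 [476.  183.9] [ 0.6395 -0.1096  0.1048] [ 0.644  -0.1066  0.1067] [ 0.6364 -0.114   0.1012]
50 [399.5 226.8] [ 0.5545 -0.1292  0.1049] [ 0.5581 -0.1265  0.1066] [ 0.5509 -0.1336  0.1011]
223 [417.5 263.5] [ 0.5598 -0.168   0.1202] [ 0.5664 -0.1651  0.1264] [ 0.5548 -0.1772  0.1012]
offset [-0.0017 -0.0019  0.1044]
```

drive_tool(offset=[[-0.001, -0.002, 0.035], [-0.001, -0.002, 0.07], [-0.001, -0.002, 0.104], [-0.001, -0.002, 0.104], [0.004, -0.002, 0.104], [0.008, -0.002, 0.104], [0.008, -0.002, 0.104], [0.008, -0.002, 0.104]], rot=[[0, 0, 0], [0, 0, 0], [0, 0, 0], [0, 0, 0], [0, 0, 0], [0, 0, 0], [0, 0, 0], [0, 0, 0]], fingers=[1, 1, 1, 1, 1, 1, 1, 1])

```text
time: 3.02
eef_pos: [0.4893, -0.067, 0.115]
ee_rot: [0.002, 0.813, 0.582, 0.002]
contact_force: [0.2, 0.9, 0.7]
opening: 0.0004
finger_force: 0.0
```

drive_tool(offset=[[0.002, 0, 0], [0.004, 0, 0], [0.006, 0, 0], [0.008, 0, 0], [0.009, 0, 0], [0.01, 0, 0], [0.01, 0, 0], [0.01, 0, 0]], rot=[[0, 0, 0], [0, 0, 0], [0, 0, 0], [0, 0, 0], [0, 0, 0], [0, 0, 0], [0, 0, 0], [0, 0, 0]], fingers=[1, 1, 1, 1, 1, 1, 1, 1])

```text
time: 3.68
eef_pos: [0.49, -0.0573, 0.1122]
ee_rot: [-0.0, 0.813, 0.582, -0.0]
contact_force: [-2.7, -2.3, 0.5]
opening: 0.0005
finger_force: 1.6
```

drive_tool(offset=[[0.002, 0, 0], [0.003, 0, 0], [0.005, 0, 0], [0.006, 0, 0], [0.006, 0, 0]], rot=[[0, 0, 0], [0, 0, 0], [0, 0, 0], [0, 0, 0], [0, 0, 0]], fingers=[1, 1, 1, 1, 1])

```text
time: 4.1
eef_pos: [0.4926, -0.0513, 0.1125]
ee_rot: [0.0, 0.813, 0.582, 0.0]
contact_force: [-0.1, -2.6, -1.4]
opening: 0.0006
finger_force: 1.1
```

drive_tool(offset=[[0.002, 0, 0], [0.004, 0, 0], [0.006, 0, 0], [0.007, 0, 0], [0.007, 0, 0]], rot=[[0, 0, 0], [0, 0, 0], [0, 0, 0], [0, 0, 0], [0, 0, 0]], fingers=[1, 1, 1, 1, 1])

```text
time: 4.52
eef_pos: [0.4947, -0.0446, 0.1125]
ee_rot: [-0.0, 0.813, 0.582, 0.0]
contact_force: [-1.4, -1.7, -0.7]
opening: 0.0001
finger_force: 1.0
```

```bash
cat >> h.py <<'E'
H=dict(a=(.535,-.045),b=(.6205,-.025),c=(.641,-.110),d=(.555,-.130)); OUT=dict(a=148.5,b=58.5,c=-31.5,d=-121.5)
def meas(n,sg,k=4,fs=.014):
    f=[]
    for i in range(k): o=observe(); f.append(o["contact_force"]); snapshot("wrist")
    o=observe(); f.append(o["contact_force"]); d=sg*Rt(o)[:2,0]; f=np.array(f)
    ca=(o["eef_pos"][:2]@d+fs-np.array(H[n])@d)/.042
    dd=np.degrees(np.arctan2(d[1],d[0])); th=dd+np.degrees(np.arccos(np.clip(ca,-1,1)))
    sq=np.sin(np.radians(th-dd)); F=-(f[:,:2]@d)
    print(n,"t",round(o["time"],2),"tcp",o["eef_pos"].round(4),"th-out",round((th-OUT[n]+180)%360-180,1),"F",F.round(1),"mean",F.mean().round(2),"square",(F.mean()/sq).round(2),"ff",o["finger_force"])
E
python3 -c "
from h import *
meas('a',1)"
```

```text
a t 4.72 tcp [ 0.4949 -0.0448  0.1125] th-out 11.0 F [2.1 1.5 2.  0.9 0.3] mean 1.38 square 1.38 ff 0.6424870155751705
```

drive_tool(offset=[[0.001, 0, 0], [0.002, 0, 0], [0.003, 0, 0], [0.004, 0, 0], [0.005, 0, 0], [0.006, 0, 0]], rot=[[0, 0, 0], [0, 0, 0], [0, 0, 0], [0, 0, 0], [0, 0, 0], [0, 0, 0]], fingers=[1, 1, 1, 1, 1, 1])

```text
time: 5.22
eef_pos: [0.4965, -0.0393, 0.1124]
ee_rot: [0.0, 0.813, 0.582, -0.0]
contact_force: [-1.2, -1.5, -0.6]
opening: 0.0001
finger_force: 1.4
```

```bash
sed -i 's#F.mean()/sq#F.mean()*sq#' h.py; python3 -c "
from h import *
meas('a',1)"
```

```text
a t 5.42 tcp [ 0.4966 -0.0392  0.1124] th-out 2.9 F [1.8 2.5 2.4 1.8 2.2] mean 2.11 square 2.08 ff 1.0396930575370789
```

drive_tool(offset=[[0.001, 0, 0], [0.002, 0, 0], [0.003, 0, 0], [0.004, 0, 0], [0.005, 0, 0]], rot=[[0, 0, 0], [0, 0, 0], [0, 0, 0], [0, 0, 0], [0, 0, 0]], fingers=[1, 1, 1, 1, 1])

```text
time: 5.83
eef_pos: [0.4983, -0.0346, 0.1125]
ee_rot: [0.0, 0.813, 0.582, 0.0]
contact_force: [0.3, -1.9, -1.2]
opening: 0.0003
finger_force: 1.4
```

```bash
python3 -c "
from h import *
meas('a',1)"
```

```text
a t 6.03 tcp [ 0.4983 -0.0345  0.1125] th-out -4.1 F [1.7 2.4 2.5 1.9 2.4] mean 2.2 square 2.1 ff 1.1172213032841682
```

drive_tool(offset=[[0.001, 0, 0], [0.002, 0, 0], [0.003, 0, 0], [0.004, 0, 0], [0.005, 0, 0]], rot=[[0, 0, 0], [0, 0, 0], [0, 0, 0], [0, 0, 0], [0, 0, 0]], fingers=[1, 1, 1, 1, 1])

```text
time: 6.45
eef_pos: [0.4997, -0.0298, 0.1125]
ee_rot: [-0.0, 0.813, 0.582, -0.0]
contact_force: [-0.2, -2.9, 0.4]
opening: 0.0002
finger_force: 1.6
```

```bash
python3 -c "
from h import *
meas('a',1,8)
s=shot('top');cv2.imwrite('pics/c2.png',cv2.resize(s['color'][145:255,270:400,::-1],None,fx=6,fy=5.4,interpolation=cv2.INTER_CUBIC))"
```

```text
a t 6.85 tcp [ 0.4998 -0.0298  0.1125] th-out -11.3 F [2.8 2.4 2.2 2.4 1.8 1.8 1.7 2.8 1.9] mean 2.2 square 2.01 ff 1.1245121620595455
```

View pics/c2.png

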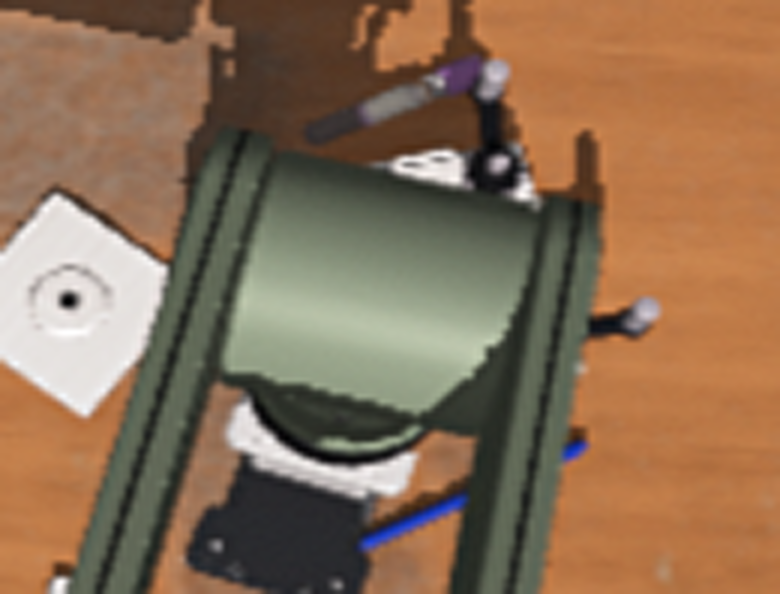

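The arm blocks the top view here: only the posts of c (490,80) and d (640,315) show, both unmoved. I'll check post a with the wrist depth instead.

```bash
cat >> h.py <<'E'
def posts(n,s=None):
    s=s or shot("wrist");P=cloud(s); r=np.linalg.norm(P[...,:2]-H[n],axis=-1)
    m=(P[...,2]>.119)&(P[...,2]<.1285)&(r>.030)&(r<.056)
    Q=P[m]; print(n,"post",len(Q),Q.mean(0).round(4) if len(Q) else "", "th-out",[round((np.degrees(np.arctan2(y,x))-OUT[n]+180)%360-180,1) for x,y in [Q.mean(0)[:2]-H[n]]] if len(Q) else "")
    return s
E
python3 -c "
from h import *
s=posts('a');
cv2.imwrite('pics/w1.png',s['color'][:,:,::-1])"
```

```text
a post 530 [ 0.5036 -0.0175  0.1236] th-out [np.float64(-9.7)]
```

View pics/w1.png

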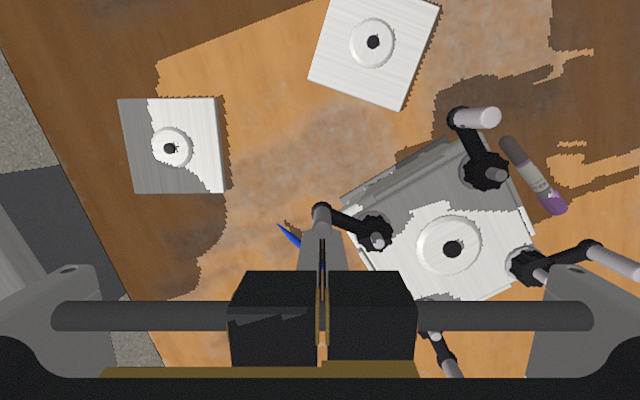

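Post a is at (320,210), on the finger face as intended, and the nut has turned about 46° and is still free. I'll continue and turn the tool to stay square.

drive_tool(offset=[[0, 0, 0], [0.0, 0, 0], [0.001, 0, 0], [0.002, 0, 0], [0.003, 0, 0], [0.004, 0, 0]], rot=[[0, 0, 7], [0, 0, 14], [0, 0, 18], [0, 0, 18], [0, 0, 18], [0, 0, 18]], fingers=[1, 1, 1, 1, 1, 1])

```text
time: 7.45
eef_pos: [0.5007, -0.0261, 0.1122]
ee_rot: [-0.0, 0.894, 0.448, -0.0]
contact_force: [-1.4, -2.8, -0.7]
opening: 0.0004
finger_force: 1.6
```

```bash
python3 -c "
from h import *
meas('a',1); posts('a')"
```

```text
a t 7.65 tcp [ 0.5008 -0.026   0.1123] th-out -17.4 F [3.1 2.9 3.5 3.2 3.6] mean 3.24 square 3.17 ff 1.4332591742277145
a post 516 [ 0.507  -0.0141  0.1236] th-out [np.float64(-16.4)]
```

drive_tool(offset=[[0.001, 0, 0], [0.002, 0, 0], [0.003, 0, 0], [0.004, 0, 0], [0.005, 0, 0]], rot=[[0, 0, 0], [0, 0, 0], [0, 0, 0], [0, 0, 0], [0, 0, 0]], fingers=[1, 1, 1, 1, 1])

```text
time: 8.12
eef_pos: [0.504, -0.0222, 0.1124]
ee_rot: [0.0, 0.894, 0.447, -0.0]
contact_force: [-2.0, -3.1, -0.9]
opening: 0.0002
finger_force: 2.0
```

```bash
python3 -c "
from h import *
meas('a',1); posts('a')"
```

```text
a t 8.32 tcp [ 0.5041 -0.022   0.1125] th-out -24.7 F [3.7 2.9 3.2 4.2 3.3] mean 3.45 square 3.26 ff 1.6239569708704948
a post 531 [ 0.5109 -0.0108  0.1235] th-out [np.float64(-23.4)]
```

drive_tool(offset=[[0.001, 0, 0], [0.001, 0, 0], [0.002, 0, 0], [0.003, 0, 0], [0.004, 0, 0]], rot=[[0, 0, 6], [0, 0, 12], [0, 0, 12], [0, 0, 12], [0, 0, 12]], fingers=[1, 1, 1, 1, 1])

```text
time: 8.78
eef_pos: [0.5062, -0.019, 0.1123]
ee_rot: [0.0, 0.936, 0.352, -0.0]
contact_force: [-3.3, -4.2, -1.0]
opening: 0.0002
finger_force: 2.4
```

```bash
python3 -c "
from h import *
meas('a',1); posts('a')"
```

```text
a t 8.98 tcp [ 0.5064 -0.0188  0.1123] th-out -30.7 F [5.3 4.3 4.1 3.6 3.6] mean 4.2 square 4.09 ff 1.9667183607816696
a post 520 [ 0.5149 -0.0084  0.1234] th-out [np.float64(-29.7)]
```

drive_tool(offset=[[0.001, 0, 0], [0.002, 0, 0], [0.003, 0, 0], [0.004, 0, 0]], rot=[[0, 0, 0], [0, 0, 0], [0, 0, 0], [0, 0, 0]], fingers=[1, 1, 1, 1])

```text
time: 9.37
eef_pos: [0.5092, -0.0166, 0.1123]
ee_rot: [0.0, 0.936, 0.351, -0.0]
contact_force: [-3.7, -5.2, -1.5]
opening: 0.0004
finger_force: 2.8
```

```bash
python3 -c "
from h import *
meas('a',1); posts('a')"
```

```text
a t 9.57 tcp [ 0.5094 -0.0163  0.1124] th-out -36.2 F [6.2 4.5 4.7 4.8 5.2] mean 5.06 square 4.78 ff 2.3415928333997726
a post 526 [ 0.5182 -0.0065  0.1234] th-out [np.float64(-34.9)]
```

Nut a is about snug: 6 N while moving, rel −36°. Next I'll retreat and go to c.

drive_tool(offset=[[-0.01, 0, 0], [-0.01, 0, -0.03], [0.0, 0, -0.045], [0.03, 0.05, -0.045], [0.05, 0.09, -0.045], [0.075, 0.13, -0.045], [0.092, 0.16, -0.045], [0.092, 0.175, -0.045]], rot=[[0, 0, 0], [0, 0, 0], [0, 0, -6], [0, 0, -12], [0, 0, -18], [0, 0, -23], [0, 0, -23], [0, 0, -23]], fingers=[1, 1, 1, 1, 1, 1, 1, 1])

```text
time: 10.28
eef_pos: [0.6979, -0.087, 0.1584]
ee_rot: [0.001, 0.847, 0.531, 0.003]
contact_force: [0.3, -0.2, 0.3]
opening: 0.0006
finger_force: 0.0
```

```bash
python3 -c "
from h import *
off([.694,-.0882,.1125]); posts('c'); posts('a')"
```

```text
offset [-0.003  -0.0032  0.0459]
c post 0  th-out 
a post 233 [ 0.5213 -0.0055  0.1225] th-out [np.float64(-39.3)]
```

drive_tool(offset=[[-0.002, -0.003, 0.03], [-0.002, -0.003, 0.046], [-0.002, -0.003, 0.046], [-0.01, -0.003, 0.046], [-0.015, -0.003, 0.046], [-0.02, -0.003, 0.046], [-0.025, -0.003, 0.046], [-0.029, -0.003, 0.046]], rot=[[0, 0, 0], [0, 0, 0], [0, 0, 0], [0, 0, 0], [0, 0, 0], [0, 0, 0], [0, 0, 0], [0, 0, 0]], fingers=[1, 1, 1, 1, 1, 1, 1, 1])

```text
time: 11.05
eef_pos: [0.6796, -0.113, 0.1136]
ee_rot: [0.001, 0.848, 0.531, 0.002]
contact_force: [2.3, 2.1, 0.2]
opening: 0.0003
finger_force: 1.5
```

```bash
python3 -c "
from h import *
meas('c',-1)"
```

```text
c t 11.25 tcp [ 0.6783 -0.1131  0.112 ] th-out 4.9 F [ 2.9  1.6  1.5 -0.2  1.2] mean 1.39 square 1.39 ff 0.25642476975917816
```

drive_tool(offset=[[-0.002, 0, 0], [-0.004, 0, 0], [-0.006, 0, 0], [-0.008, 0, 0], [-0.01, 0, 0], [-0.012, 0, 0]], rot=[[0, 0, 0], [0, 0, 0], [0, 0, 0], [0, 0, 0], [0, 0, 0], [0, 0, 0]], fingers=[1, 1, 1, 1, 1, 1])

```text
time: 11.75
eef_pos: [0.6729, -0.1229, 0.1113]
ee_rot: [-0.001, 0.847, 0.531, -0.0]
contact_force: [0.5, 2.9, 1.8]
opening: 0.0006
finger_force: 1.6
```

```bash
python3 -c "
from h import *
meas('c',-1)"
```

```text
c t 11.95 tcp [ 0.6728 -0.1233  0.1112] th-out -11.0 F [2.8 3.  1.7 2.9 1.9] mean 2.47 square 2.36 ff 1.0220255702733994
```

drive_tool(offset=[[0, 0, 0], [0, 0, 0], [-0.001, 0, 0], [-0.002, 0, 0], [-0.003, 0, 0], [-0.004, 0, 0], [-0.005, 0, 0], [-0.006, 0, 0]], rot=[[0, 0, 7], [0, 0, 14], [0, 0, 21], [0, 0, 29], [0, 0, 29], [0, 0, 29], [0, 0, 29], [0, 0, 29]], fingers=[1, 1, 1, 1, 1, 1, 1, 1])

```text
time: 12.62
eef_pos: [0.6708, -0.1284, 0.1115]
ee_rot: [-0.0, 0.953, 0.303, 0.0]
contact_force: [3.1, 3.1, 0.2]
opening: 0.0003
finger_force: 1.9
```

```bash
python3 -c "
from h import *
meas('c',-1)"
```

```text
c t 12.82 tcp [ 0.6706 -0.1285  0.1115] th-out -24.0 F [4.3 2.9 3.6 4.  3.9] mean 3.76 square 3.76 ff 1.6804993897676468
```

drive_tool(offset=[[-0.001, 0, 0], [-0.002, 0, 0], [-0.003, 0, 0], [-0.004, 0, 0], [-0.005, 0, 0], [-0.006, 0, 0]], rot=[[0, 0, 0], [0, 0, 0], [0, 0, 0], [0, 0, 0], [0, 0, 0], [0, 0, 0]], fingers=[1, 1, 1, 1, 1, 1])

```text
time: 13.32
eef_pos: [0.6659, -0.132, 0.1115]
ee_rot: [0.0, 0.953, 0.302, 0.0]
contact_force: [4.5, 3.5, -0.3]
opening: 0.0001
finger_force: 2.5
```

```bash
python3 -c "
from h import *
meas('c',-1)"
```

```text
c t 13.52 tcp [ 0.6656 -0.1322  0.1115] th-out -32.5 F [5.7 4.8 4.  4.2 3.9] mean 4.5 square 4.45 ff 1.9862457364797592
```

drive_tool(offset=[[-0.001, 0, 0], [-0.002, 0, 0], [-0.003, 0, 0], [-0.004, 0, 0]], rot=[[0, 0, 0], [0, 0, 0], [0, 0, 0], [0, 0, 0]], fingers=[1, 1, 1, 1])

```text
time: 13.85
eef_pos: [0.6627, -0.1339, 0.1115]
ee_rot: [-0.0, 0.953, 0.302, 0.0]
contact_force: [4.1, 3.3, -0.7]
opening: 0.0006
finger_force: 2.9
```

```bash
python3 -c "
from h import *
meas('c',-1)"
```

```text
c t 14.05 tcp [ 0.6625 -0.1341  0.1114] th-out -37.6 F [5.2 5.3 3.9 5.5 5.3] mean 5.03 square 4.88 ff 2.450370267033577
```

drive_tool(offset=[[0.01, 0, 0], [0.01, 0, -0.03], [0.012, -0.015, -0.046], [0.015, -0.05, -0.046], [0.02, -0.09, -0.046], [0.025, -0.13, -0.046], [0.027, -0.17, -0.046], [0.027, -0.17, -0.046]], rot=[[0, 0, 0], [0, 0, 6], [0, 0, 13], [0, 0, 20], [0, 0, 27], [0, 0, 34], [0, 0, 41], [0, 0, 45]], fingers=[1, 1, 1, 1, 1, 1, 1, 1])

```text
time: 14.72
eef_pos: [0.5812, 0.0254, 0.1561]
ee_rot: [-0.0, 0.996, -0.086, -0.004]
contact_force: [0.4, -0.4, -0.3]
opening: 0.0004
finger_force: 0.0
```

```bash
python3 -c "
from h import *
off([.586,.0204,.1125]);[posts(n) for n in 'abcd']"
```

```text
offset [0.006  0.0041 0.0436]
a post 0  th-out 
b post 212 [0.6113 0.0165 0.1241] th-out [np.float64(44.0)]
c post 318 [ 0.6551 -0.1479  0.1227] th-out [np.float64(-38.1)]
d post 259 [ 0.5621 -0.1694  0.1236] th-out [np.float64(41.7)]
```

Nut c matches a (rel −37, about 6 N while moving). Next is b.

drive_tool(offset=[[0.004, 0.004, 0.03], [0.004, 0.004, 0.044], [0.004, 0.004, 0.044], [0.012, 0.004, 0.044], [0.019, 0.004, 0.044], [0.025, 0.004, 0.044], [0.03, 0.004, 0.044], [0.034, 0.004, 0.044]], rot=[[0, 0, 0], [0, 0, 0], [0, 0, 0], [0, 0, 0], [0, 0, 0], [0, 0, 0], [0, 0, 0], [0, 0, 0]], fingers=[1, 1, 1, 1, 1, 1, 1, 1])

```text
time: 15.58
eef_pos: [0.6203, 0.0102, 0.1139]
ee_rot: [0.0, 0.996, -0.086, 0.0]
contact_force: [-3.0, 0.3, -0.9]
opening: 0.0009
finger_force: 1.5
```

```bash
python3 -c "
from h import *
meas('b',1)"
```

```text
b t 15.78 tcp [0.6207 0.0102 0.1142] th-out 10.4 F [3.  1.6 1.9 1.1 0.7] mean 1.66 square 1.63 ff 0.15140005387365818
```

drive_tool(offset=[[0.002, 0, 0], [0.004, 0, 0], [0.006, 0, 0], [0.008, 0, 0], [0.01, 0, 0], [0.012, 0, 0]], rot=[[0, 0, 0], [0, 0, 0], [0, 0, 0], [0, 0, 0], [0, 0, 0], [0, 0, 0]], fingers=[1, 1, 1, 1, 1, 1])

```text
time: 16.28
eef_pos: [0.631, 0.0083, 0.1131]
ee_rot: [0.0, 0.996, -0.086, -0.001]
contact_force: [-3.2, -0.4, 0.1]
opening: 0.0005
finger_force: 1.7
```

```bash
python3 -c "
from h import *
meas('b',1); posts('b')"
```

```text
b t 16.48 tcp [0.6314 0.0084 0.1133] th-out -5.3 F [3.1 4.3 2.7 2.7 2.1] mean 2.98 square 2.65 ff 1.260879635810852
b post 500 [0.6452 0.0088 0.1236] th-out [np.float64(-4.7)]
```

drive_tool(offset=[[0.0005, -0.0015, 0], [0.0015, -0.003, 0], [0.003, -0.0045, 0], [0.005, -0.0055, 0], [0.0065, -0.0065, 0], [0.0085, -0.007, 0]], rot=[[0, 0, 6], [0, 0, 13], [0, 0, 20], [0, 0, 27], [0, 0, 33], [0, 0, 35]], fingers=[1, 1, 1, 1, 1, 1])

```text
time: 17.03
eef_pos: [0.6411, 0.0149, 0.1135]
ee_rot: [-0.001, 0.924, -0.384, -0.0]
contact_force: [-2.5, 2.1, -0.1]
opening: 0.0004
finger_force: 1.5
```

```bash
python3 -c "
from h import *
meas('b',1); posts('b')"
```

```text
b t 17.23 tcp [0.6414 0.0147 0.1136] th-out -14.4 F [3.2 3.  2.5 2.6 3.8] mean 3.03 square 3.03 ff 1.4928706549108028
b post 550 [0.6508 0.0059 0.1235] th-out [np.float64(-12.9)]
```

drive_tool(offset=[[0.0015, 0, 0], [0.003, 0, 0], [0.0045, 0, 0], [0.006, 0, 0], [0.007, 0, 0], [0.008, 0, 0]], rot=[[0, 0, 0], [0, 0, 0], [0, 0, 0], [0, 0, 0], [0, 0, 0], [0, 0, 0]], fingers=[1, 1, 1, 1, 1, 1])

```text
time: 17.78
eef_pos: [0.6465, 0.0082, 0.1134]
ee_rot: [-0.0, 0.924, -0.382, -0.0]
contact_force: [-2.1, 3.4, 0.8]
opening: 0.0005
finger_force: 2.2
```

```bash
python3 -c "
from h import *
meas('b',1)"
```

```text
b t 17.98 tcp [0.6466 0.008  0.1134] th-out -26.0 F [3.9 3.6 4.  2.9 2.8] mean 3.44 square 3.35 ff 1.7278641276061535
```

drive_tool(offset=[[0.001, 0, 0], [0.002, 0, 0], [0.003, 0, 0], [0.004, 0, 0]], rot=[[0, 0, 0], [0, 0, 0], [0, 0, 0], [0, 0, 0]], fingers=[1, 1, 1, 1])

```text
time: 18.32
eef_pos: [0.6488, 0.0054, 0.1132]
ee_rot: [0.0, 0.924, -0.382, -0.001]
contact_force: [-3.9, 2.4, 0.3]
opening: 0.0005
finger_force: 2.7
```

```bash
python3 -c "
from h import *
meas('b',1); posts('b')"
```

```text
b t 18.52 tcp [0.649  0.0052 0.1132] th-out -31.2 F [4.5 4.  4.9 3.3 4.5] mean 4.23 square 4.03 ff 2.40837000310421
b post 541 [ 0.658  -0.004   0.1234] th-out [np.float64(-29.2)]
```

drive_tool(offset=[[0.001, 0, 0], [0.002, 0, 0], [0.003, 0, 0]], rot=[[0, 0, 0], [0, 0, 0], [0, 0, 0]], fingers=[1, 1, 1])

```text
time: 18.82
eef_pos: [0.6503, 0.0033, 0.113]
ee_rot: [0.001, 0.924, -0.382, -0.001]
contact_force: [-7.6, 3.0, 1.7]
opening: 0.0003
finger_force: 3.4
```

```bash
python3 -c "
from h import *
meas('b',1)"
```

```text
b t 19.02 tcp [0.6504 0.0031 0.113 ] th-out -34.9 F [7.5 5.3 6.  5.9 4.9] mean 5.93 square 5.52 ff 2.9267051070928574
```

drive_tool(offset=[[-0.01, 0, 0], [-0.01, 0, -0.03], [0.0, 0.015, -0.045], [0.02, 0.05, -0.045], [0.04, 0.09, -0.045], [0.06, 0.13, -0.045], [0.081, 0.173, -0.045], [0.081, 0.173, -0.045]], rot=[[0, 0, 0], [0, 0, -5], [0, 0, -11], [0, 0, -17], [0, 0, -23], [0, 0, -29], [0, 0, -35], [0, 0, -35]], fingers=[1, 1, 1, 1, 1, 1, 1, 1])

```text
time: 19.68
eef_pos: [0.5865, -0.1829, 0.1597]
ee_rot: [0.003, 0.996, -0.087, 0.002]
contact_force: [-0.3, 0.3, -0.2]
opening: 0.0006
finger_force: 0.0
```

```bash
python3 -c "
from h import *
off([.5853,-.176,.1125]);[posts(n) for n in 'abcd']"
```

```text
offset [-0.0026 -0.0069  0.0471]
a post 80 [ 0.5181 -0.0055  0.1228] th-out [np.float64(-35.4)]
b post 254 [ 0.6601 -0.0096  0.1225] th-out [np.float64(-37.3)]
c post 223 [ 0.6553 -0.1499  0.1229] th-out [np.float64(-38.8)]
d post 0  th-out
```

drive_tool(offset=[[-0.002, -0.007, 0.03], [-0.002, -0.007, 0.047], [-0.002, -0.007, 0.047], [-0.01, -0.007, 0.047], [-0.017, -0.007, 0.047], [-0.024, -0.007, 0.047], [-0.031, -0.007, 0.047], [-0.037, -0.007, 0.047]], rot=[[0, 0, 0], [0, 0, 0], [0, 0, 0], [0, 0, 0], [0, 0, 0], [0, 0, 0], [0, 0, 0], [0, 0, 0]], fingers=[1, 1, 1, 1, 1, 1, 1, 1])

```text
time: 20.55
eef_pos: [0.5523, -0.1634, 0.1131]
ee_rot: [0.0, 0.996, -0.086, 0.002]
contact_force: [3.3, 0.4, 0.2]
opening: 0.0007
finger_force: 1.7
```

```bash
python3 -c "
from h import *
meas('d',-1,2)"
```

```text
d t 20.65 tcp [ 0.5512 -0.1631  0.1126] th-out 4.9 F [3.2 2.2 1.6] mean 2.33 square 2.24 ff 0.534477811306715
```

drive_tool(offset=[[-0.002, 0, 0], [-0.004, 0, 0], [-0.006, 0, 0], [-0.007, 0, 0]], rot=[[0, 0, 0], [0, 0, 0], [0, 0, 0], [0, 0, 0]], fingers=[1, 1, 1, 1])

```text
time: 20.98
eef_pos: [0.545, -0.162, 0.1116]
ee_rot: [-0.0, 0.996, -0.086, 0.0]
contact_force: [3.2, 0.5, 0.4]
opening: 0.0005
finger_force: 1.7
```

```bash
python3 -c "
from h import *
meas('d',-1); posts('d')"
```

```text
d t 21.18 tcp [ 0.5448 -0.1621  0.1115] th-out -4.6 F [3.  2.3 1.3 2.3 2.6] mean 2.31 square 2.07 ff 1.4032461494207382
d post 172 [ 0.5531 -0.1678  0.1238] th-out [np.float64(28.7)]
```

drive_tool(offset=[[-0.001, 0.002, 0], [-0.002, 0.004, 0], [-0.003, 0.006, 0], [-0.0047, 0.0083, 0], [-0.0065, 0.009, 0], [-0.008, 0.01, 0], [-0.01, 0.0105, 0], [-0.0116, 0.011, 0]], rot=[[0, 0, 6], [0, 0, 12], [0, 0, 18], [0, 0, 25], [0, 0, 32], [0, 0, 38], [0, 0, 44], [0, 0, 50]], fingers=[1, 1, 1, 1, 1, 1, 1, 1])

```text
time: 21.9
eef_pos: [0.5312, -0.1713, 0.1112]
ee_rot: [0.0, 0.865, -0.501, 0.0]
contact_force: [2.4, -1.9, 0.1]
opening: 0.0007
finger_force: 1.4
```

```bash
python3 -c "
from h import *
meas('d',-1)"
```

```text
d t 22.1 tcp [ 0.5311 -0.1713  0.1113] th-out -15.0 F [2.9 2.2 2.6 2.3 3.1] mean 2.6 square 2.53 ff 1.3360504433512688
```

drive_tool(offset=[[-0.0015, 0, 0], [-0.003, 0, 0], [-0.0045, 0, 0], [-0.006, 0, 0], [-0.007, 0, 0], [-0.008, 0, 0]], rot=[[0, 0, 0], [0, 0, 0], [0, 0, 0], [0, 0, 0], [0, 0, 0], [0, 0, 0]], fingers=[1, 1, 1, 1, 1, 1])

```text
time: 22.6
eef_pos: [0.527, -0.1642, 0.1114]
ee_rot: [0.001, 0.867, -0.499, -0.0]
contact_force: [-0.4, -4.9, 0.7]
opening: 0.0005
finger_force: 2.5
```

```bash
python3 -c "
from h import *
meas('d',-1)"
```

```text
d t 22.8 tcp [ 0.5271 -0.1639  0.1114] th-out -26.6 F [4.1 3.7 4.2 5.  4.5] mean 4.27 square 4.27 ff 2.054178099206183
```

drive_tool(offset=[[-0.001, 0, 0], [-0.002, 0, 0], [-0.003, 0, 0], [-0.004, 0, 0], [-0.005, 0, 0]], rot=[[0, 0, 0], [0, 0, 0], [0, 0, 0], [0, 0, 0], [0, 0, 0]], fingers=[1, 1, 1, 1, 1])

```text
time: 23.22
eef_pos: [0.5249, -0.16, 0.1114]
ee_rot: [0.0, 0.867, -0.499, 0.0]
contact_force: [-0.2, -5.2, -0.1]
opening: 0.0004
finger_force: 2.7
```

```bash
python3 -c "
from h import *
meas('d',-1); print(observe()['contact_force'])"
```

```text
d t 23.42 tcp [ 0.5248 -0.1597  0.1114] th-out -33.1 F [4.4 4.6 3.9 4.2 4.9] mean 4.43 square 4.41 ff 2.334620556794107
[ 0.20005255 -5.55863119 -0.38948896]
```

drive_tool(offset=[[-0.001, 0, 0], [-0.002, 0, 0]], rot=[[0, 0, 0], [0, 0, 0]], fingers=[1, 1])

```text
time: 23.58
eef_pos: [0.524, -0.1583, 0.1114]
ee_rot: [0.0, 0.867, -0.499, 0.0]
contact_force: [0.9, -6.4, -0.7]
opening: 0.0006
finger_force: 2.8
```

```bash
python3 -c "
from h import *
meas('d',-1)"
```

```text
d t 23.78 tcp [ 0.5239 -0.1579  0.1114] th-out -35.8 F [6.  4.1 4.1 5.  4.4] mean 4.71 square 4.67 ff 2.3881193809211254
```

drive_tool(offset=[[0.01, 0, 0], [0.01, 0, -0.03], [0.0, 0.0, -0.045], [-0.035, -0.01, -0.045], [-0.07, -0.02, -0.045], [-0.105, -0.035, -0.045], [-0.142, -0.052, -0.045], [-0.142, -0.052, -0.045]], rot=[[0, 0, 0], [0, 0, -7], [0, 0, -14], [0, 0, -21], [0, 0, -28], [0, 0, -35], [0, 0, -42], [0, 0, -49]], fingers=[1, 1, 1, 1, 1, 1, 1, 1])

```text
time: 24.45
eef_pos: [0.4956, -0.0015, 0.1559]
ee_rot: [-0.003, 0.996, -0.089, -0.002]
contact_force: [0.0, -1.1, -1.0]
opening: 0.0004
finger_force: 0.0
```

drive_tool(offset=[[0, 0, 0], [0, 0, 0], [0, 0, 0], [0, 0, 0]], rot=[[0, 0, -7], [0, 0, -14], [0, 0, -19], [0, 0, -19]], fingers=[1, 1, 1, 1])

```text
time: 24.78
eef_pos: [0.4972, -0.0076, 0.1561]
ee_rot: [-0.001, 0.997, 0.072, -0.001]
contact_force: [0.0, -0.0, -0.2]
opening: 0.0005
finger_force: 0.0
```

```bash
python3 -c "
from h import *
off([.498,-.0088,.1115]);[posts(n) for n in 'abcd']
s=shot('top')
[posts(n,s) for n in 'abcd']"
```

```text
offset [0.0006 0.0014 0.0446]
a post 200 [ 0.5202 -0.0049  0.123 ] th-out [np.float64(-38.2)]
b post 0  th-out 
c post 384 [ 0.6543 -0.148   0.1226] th-out [np.float64(-39.2)]
d post 218 [ 0.5167 -0.1436  0.1228] th-out [np.float64(-39.0)]
a post 0  th-out 
b post 18 [ 0.6608 -0.0098  0.1233] th-out [np.float64(-37.8)]
c post 18 [ 0.6559 -0.1511  0.1231] th-out [np.float64(-38.6)]
d post 16 [ 0.5176 -0.1465  0.123 ] th-out [np.float64(-34.7)]
```

drive_tool(offset=[[0.0, 0.001, 0.03], [0.0, 0.001, 0.0445], [0.0, 0.001, 0.0445], [0.005, 0.001, 0.0445], [0.009, 0.001, 0.0445], [0.012, 0.001, 0.0445], [0.015, 0.001, 0.0445], [0.017, 0.001, 0.0445]], rot=[[0, 0, 0], [0, 0, 0], [0, 0, 0], [0, 0, 0], [0, 0, 0], [0, 0, 0], [0, 0, 0], [0, 0, 0]], fingers=[1, 1, 1, 1, 1, 1, 1, 1])

```text
time: 25.7
eef_pos: [0.5123, -0.0065, 0.1119]
ee_rot: [-0.001, 0.997, 0.071, -0.003]
contact_force: [-7.6, 1.1, 0.8]
opening: 0.0003
finger_force: 3.7
```

```bash
python3 -c "
from h import *
meas('a',1,3)"
```

```text
a t 25.85 tcp [ 0.513  -0.0067  0.112 ] th-out -47.1 F [7.4 5.2 4.9 5.6] mean 5.75 square 5.74 ff 2.4965621531009674
```

drive_tool(offset=[[0.001, 0, 0], [0.002, 0, 0], [0.003, 0, 0], [0.004, 0, 0], [0.005, 0, 0]], rot=[[0, 0, 0], [0, 0, 0], [0, 0, 0], [0, 0, 0], [0, 0, 0]], fingers=[1, 1, 1, 1, 1])

```text
time: 26.27
eef_pos: [0.5167, -0.0057, 0.1118]
ee_rot: [-0.001, 0.997, 0.071, -0.004]
contact_force: [-7.5, 2.2, 2.7]
opening: 0.0007
finger_force: 4.0
```

```bash
python3 -c "
from h import *
meas('a',1); posts('a')"
```

```text
a t 26.47 tcp [ 0.5172 -0.0056  0.1119] th-out -53.0 F [7.1 6.6 5.5 6.2 6.4] mean 6.34 square 6.33 ff 3.28256718814373
a post 545 [ 0.5298 -0.003   0.1233] th-out [np.float64(-51.5)]
```

```bash
python3 - <<'E'
from h import *
for n in ["top","scene"]:
    s0=dict(np.load(f"pics/{n}0.npz")); s0["c2w"]=np.linalg.inv(s0["view"]); P0=cloud(s0)
    s=shot(n); P=cloud(s)
    D=(P-P0)[...,2]; r=P0[...,:2]-[.588,-.0775]
    same=(s0["z_map"]>0)&(s["z_map"]>0)&(abs(D)<.008)
    lid=same&(abs(P0[...,2]-.0725)<.005)&(np.linalg.norm(r,axis=-1)<.07)
    desk=same&(abs(P0[...,2])<.006)
    print(n,"lid",lid.sum(),np.median(P0[lid][:,2]),np.median(D[lid])*1e3,D[lid].mean()*1e3,D[lid].std()*1e3/np.sqrt(lid.sum()+1),"desk",desk.sum(),np.median(D[desk])*1e3)
    for k in 'abcd':
        hh=lid&(np.linalg.norm(P0[...,:2]-H[k],axis=-1)<.05); print(k,hh.sum(),D[hh].mean()*1e3)
E
```

```text
top lid 152 0.07509291143604935 0.5486228443766783 0.6428966122409818 0.17049267046929237 desk 62323 0.04947816224865065
a 0 nan
b 0 nan
c 71 0.5283658230068772
d 101 0.7696348694595284
scene lid 784 0.07467941402388084 0.08389460954300043 0.11556605902386055 0.06522606619837387 desk 62263 0.0008080916825692341
a 261 0.08100317697518301
b 217 0.11851622755486911
c 260 0.11627038096307385
d 163 0.13843591180682002<stdin>:11: RuntimeWarning: Mean of empty slice.
  ret = ret.dtype.type(ret / rcount)
```

drive_tool(offset=[[0.001, 0, 0], [0.002, 0, 0], [0.003, 0, 0], [0.004, 0, 0], [0.005, 0, 0]], rot=[[0, 0, 0], [0, 0, 0], [0, 0, 0], [0, 0, 0], [0, 0, 0]], fingers=[1, 1, 1, 1, 1])

```text
time: 27.03
eef_pos: [0.5213, -0.0048, 0.1118]
ee_rot: [-0.001, 0.997, 0.071, -0.004]
contact_force: [-8.3, 2.6, 3.0]
opening: 0.0004
finger_force: 4.4
```

```bash
python3 -c "
from h import *
meas('a',1)"
```

```text
a t 27.23 tcp [ 0.5218 -0.0048  0.1118] th-out -59.5 F [7.8 7.4 6.4 6.3 6.3] mean 6.84 square 6.75 ff 3.6701006011571735
```

drive_tool(offset=[[0.001, 0, 0], [0.002, 0, 0], [0.003, 0, 0], [0.004, 0, 0]], rot=[[0, 0, 0], [0, 0, 0], [0, 0, 0], [0, 0, 0]], fingers=[1, 1, 1, 1])

```text
time: 27.57
eef_pos: [0.5249, -0.0045, 0.1116]
ee_rot: [-0.001, 0.997, 0.071, -0.004]
contact_force: [-8.9, 1.1, 1.6]
opening: 0.0003
finger_force: 4.7
```

```bash
python3 -c "
from h import *
meas('a',1);posts('a')"
```

```text
a t 27.77 tcp [ 0.5254 -0.0045  0.1117] th-out -64.5 F [8.6 7.6 7.9 8.1 7.8] mean 8.0 square 7.76 ff 4.019680358469486
a post 544 [ 0.538  -0.0024  0.1232] th-out [np.float64(-62.5)]
```

drive_tool(offset=[[0.001, -0.001, 0], [0.002, -0.002, 0], [0.004, -0.003, 0], [0.0055, -0.004, 0], [0.007, -0.004, 0]], rot=[[0, 0, 7], [0, 0, 14], [0, 0, 21], [0, 0, 28], [0, 0, 28]], fingers=[1, 1, 1, 1, 1])

```text
time: 28.23
eef_pos: [0.5309, 0.0006, 0.1114]
ee_rot: [-0.0, 0.985, -0.174, -0.005]
contact_force: [-10.1, 2.0, 0.9]
opening: 0.0006
finger_force: 4.8
```

```bash
python3 -c "
from h import *
meas('a',1)"
```

```text
a t 28.43 tcp [5.317e-01 5.000e-04 1.115e-01] th-out -72.1 F [10.1  7.7  7.8  7.   7.3] mean 7.97 square 7.93 ff 3.763928711414337
```

drive_tool(offset=[[0.001, 0, 0], [0.002, 0, 0], [0.003, 0, 0], [0.004, 0, 0], [0.005, 0, 0]], rot=[[0, 0, 0], [0, 0, 0], [0, 0, 0], [0, 0, 0], [0, 0, 0]], fingers=[1, 1, 1, 1, 1])

```text
time: 28.85
eef_pos: [0.5355, -0.0002, 0.1114]
ee_rot: [-0.001, 0.985, -0.172, -0.005]
contact_force: [-10.2, 4.0, 2.6]
opening: 0.0006
finger_force: 5.3
```

```bash
python3 -c "
from h import *
meas('a',1);posts('a')"
```

```text
a t 29.05 tcp [ 5.360e-01 -3.000e-04  1.114e-01] th-out -78.1 F [10.9  9.6  8.8  9.3  9.3] mean 9.59 square 9.59 ff 4.535702631692402
a post 545 [ 0.5482 -0.0041  0.1231] th-out [np.float64(-76.4)]
```

drive_tool(offset=[[0.001, 0, 0], [0.002, 0, 0], [0.003, 0, 0], [0.004, 0, 0], [0.005, 0, 0], [0.006, 0, 0]], rot=[[0, 0, 0], [0, 0, 0], [0, 0, 0], [0, 0, 0], [0, 0, 0], [0, 0, 0]], fingers=[1, 1, 1, 1, 1, 1])

```text
time: 29.6
eef_pos: [0.5406, -0.0016, 0.1113]
ee_rot: [-0.001, 0.985, -0.172, -0.006]
contact_force: [-11.3, 5.6, 2.7]
opening: 0.0003
finger_force: 6.3
```

```bash
python3 -c "
from h import *
meas('a',1)"
```

```text
a t 29.8 tcp [ 0.5412 -0.0019  0.1113] th-out -85.5 F [12.5 10.1 10.1  9.5 10.5] mean 10.53 square 10.44 ff 5.106889307498932
```

drive_tool(offset=[[0.001, 0, 0], [0.002, 0, 0], [0.003, 0, 0], [0.004, 0, 0], [0.005, 0, 0]], rot=[[0, 0, 7], [0, 0, 14], [0, 0, 14], [0, 0, 14], [0, 0, 14]], fingers=[1, 1, 1, 1, 1])

```text
time: 30.22
eef_pos: [0.5461, -0.0017, 0.1114]
ee_rot: [-0.002, 0.957, -0.291, -0.006]
contact_force: [-9.4, 9.0, 2.5]
opening: 0.0008
finger_force: 6.6
```

```bash
python3 -c "
from h import *
meas('a',1);posts('a')"
```

```text
a t 30.42 tcp [ 0.5468 -0.0021  0.1114] th-out -92.2 F [12.8 11.6 11.8 10.8 11.1] mean 11.62 square 11.62 ff 5.480008902959526
a post 534 [ 0.5576 -0.0085  0.1231] th-out [np.float64(-90.3)]
```

drive_tool(offset=[[-0.01, 0, 0], [-0.01, 0, -0.03], [0.02, 0.005, -0.045], [0.055, 0.015, -0.045], [0.095, 0.025, -0.045], [0.13, 0.035, -0.045], [0.165, 0.043, -0.045], [0.189, 0.047, -0.045]], rot=[[0, 0, 0], [0, 0, 0], [0, 0, -7], [0, 0, -14], [0, 0, -21], [0, 0, -28], [0, 0, -35], [0, 0, -42]], fingers=[1, 1, 1, 1, 1, 1, 1, 1])

```text
time: 31.13
eef_pos: [0.6837, -0.154, 0.159]
ee_rot: [0.002, 0.997, 0.073, 0.002]
contact_force: [0.5, 0.8, -0.7]
opening: 0.0005
finger_force: 0.0
```

```bash
python3 -c "
from h import *
off([.678,-.1462,.1115]);print(observe()['eef_pos'],observe()['ee_rot']);[posts(n) for n in 'abcd']"
```

```text
offset [-0.0047 -0.0087  0.0475]
[ 0.68371501 -0.15399015  0.15903151] [0.00158667 0.99734367 0.0727807  0.00246106]
a post 145 [ 0.5602 -0.0101  0.1221] th-out [np.float64(-94.3)]
b post 215 [ 0.6609 -0.0093  0.1224] th-out [np.float64(-37.3)]
c post 0  th-out 
d post 0  th-out
```

drive_tool(offset=[[-0.004, -0.008, 0.03], [-0.004, -0.008, 0.0475], [-0.004, -0.008, 0.0475], [-0.01, -0.008, 0.0475], [-0.014, -0.008, 0.0475], [-0.017, -0.008, 0.0475], [-0.02, -0.008, 0.0475], [-0.022, -0.008, 0.0475]], rot=[[0, 0, 0], [0, 0, 0], [0, 0, 0], [0, 0, 0], [0, 0, 0], [0, 0, 0], [0, 0, 0], [0, 0, 0]], fingers=[1, 1, 1, 1, 1, 1, 1, 1])

```text
time: 32.0
eef_pos: [0.6616, -0.1459, 0.1134]
ee_rot: [0.001, 0.997, 0.071, 0.006]
contact_force: [7.8, 1.3, -2.4]
opening: 0.0001
finger_force: 3.6
```

```bash
python3 -c "
from h import *
meas('c',-1,2)"
```

```text
c t 32.1 tcp [ 0.661  -0.146   0.1134] th-out -49.4 F [7.9 4.2 5.6] mean 5.91 square 5.91 ff 2.5042326003313065
```

drive_tool(offset=[[-0.0015, 0, 0], [-0.003, 0, 0], [-0.0045, 0, 0], [-0.006, 0, 0], [-0.0075, 0, 0], [-0.009, 0, 0], [-0.01, 0, 0], [-0.011, 0, 0]], rot=[[0, 0, 0], [0, 0, 0], [0, 0, 0], [0, 0, 0], [0, 0, 0], [0, 0, 0], [0, 0, 0], [0, 0, 0]], fingers=[1, 1, 1, 1, 1, 1, 1, 1])

```text
time: 32.77
eef_pos: [0.6519, -0.1474, 0.1137]
ee_rot: [0.001, 0.997, 0.071, 0.007]
contact_force: [8.8, 1.2, -2.4]
opening: 0.0001
finger_force: 4.5
```

```bash
python3 -c "
from h import *
meas('c',-1,3)"
```

```text
c t 32.92 tcp [ 0.6514 -0.1474  0.1136] th-out -62.7 F [8.9 7.4 8.1 8.2] mean 8.16 square 7.98 ff 3.752938359975815
```

drive_tool(offset=[[-0.001, 0.002, 0], [-0.0025, 0.004, 0], [-0.0045, 0.006, 0], [-0.0065, 0.007, 0], [-0.008, 0.007, 0]], rot=[[0, 0, 7], [0, 0, 14], [0, 0, 21], [0, 0, 28], [0, 0, 28]], fingers=[1, 1, 1, 1, 1])

```text
time: 33.33
eef_pos: [0.6459, -0.1567, 0.1146]
ee_rot: [0.001, 0.985, -0.175, 0.008]
contact_force: [10.2, -0.1, -1.6]
opening: 0.0006
finger_force: 5.1
```

```bash
python3 -c "
from h import *
meas('c',-1,2)"
```

```text
c t 33.43 tcp [ 0.6452 -0.1566  0.1145] th-out -70.4 F [9.6 7.5 7. ] mean 8.01 square 7.93 ff 3.952315589413047
```

drive_tool(offset=[[-0.0015, 0, 0], [-0.003, 0, 0], [-0.0045, 0, 0], [-0.006, 0, 0], [-0.0075, 0, 0], [-0.009, 0, 0], [-0.01, 0, 0], [-0.011, 0, 0]], rot=[[0, 0, 0], [0, 0, 0], [0, 0, 0], [0, 0, 0], [0, 0, 0], [0, 0, 0], [0, 0, 0], [0, 0, 0]], fingers=[1, 1, 1, 1, 1, 1, 1, 1])

```text
time: 34.1
eef_pos: [0.6364, -0.1542, 0.1148]
ee_rot: [0.002, 0.985, -0.173, 0.01]
contact_force: [12.0, -4.0, -2.8]
opening: 0.0005
finger_force: 5.8
```

```bash
python3 -c "
from h import *
meas('c',-1,3)"
```

```text
c t 34.25 tcp [ 0.6358 -0.154   0.1148] th-out -83.7 F [12.6 10.3 10.8 10.6] mean 11.09 square 11.04 ff 4.919743537902832
```

drive_tool(offset=[[-0.001, 0, 0], [-0.002, 0, 0], [-0.003, 0, 0], [-0.004, 0, 0], [-0.005, 0, 0], [-0.006, 0, 0]], rot=[[0, 0, 7], [0, 0, 14], [0, 0, 14], [0, 0, 14], [0, 0, 14], [0, 0, 14]], fingers=[1, 1, 1, 1, 1, 1])

```text
time: 34.75
eef_pos: [0.6306, -0.1538, 0.115]
ee_rot: [0.002, 0.956, -0.292, 0.01]
contact_force: [10.9, -7.2, -3.0]
opening: 0.0002
finger_force: 6.5
```

```bash
python3 -c "
from h import *
meas('c',-1,3);posts('c');off([.6567,.0125,.1115])"
```

```text
c t 34.9 tcp [ 0.6299 -0.1534  0.1149] th-out -91.0 F [13.  10.1 10.5  9.9] mean 10.88 square 10.87 ff 5.426039770245552
c post 206 [ 0.6388 -0.1565  0.1237] th-out [np.float64(-61.2)]
offset [-0.0704 -0.1527  0.0024]
```

drive_tool(offset=[[0.01, 0, 0], [0.01, 0, -0.03], [0.0, -0.02, -0.045], [-0.015, -0.055, -0.045], [-0.03, -0.09, -0.045], [-0.05, -0.125, -0.045], [-0.07, -0.153, -0.045], [-0.07, -0.153, -0.045]], rot=[[0, 0, 0], [0, 0, -7], [0, 0, -14], [0, 0, -21], [0, 0, -28], [0, 0, -35], [0, 0, -42], [0, 0, -49]], fingers=[1, 1, 1, 1, 1, 1, 1, 1])

```text
time: 35.62
eef_pos: [0.6512, 0.0233, 0.1574]
ee_rot: [-0.001, 0.99, 0.138, 0.002]
contact_force: [-0.1, -0.2, 0.7]
opening: 0.0006
finger_force: 0.0
```

drive_tool(offset=[[0, 0, 0], [0, 0, 0], [0, 0, 0], [0, 0, 0], [0, 0, 0], [0, 0, 0], [0, 0, 0], [0, 0, 0]], rot=[[0, 0, -7], [0, 0, -14], [0, 0, -21], [0, 0, -28], [0, 0, -35], [0, 0, -42], [0, 0, -49], [0, 0, -56]], fingers=[1, 1, 1, 1, 1, 1, 1, 1])

```text
time: 36.28
eef_pos: [0.6516, 0.0164, 0.1573]
ee_rot: [0.001, 0.812, 0.584, 0.001]
contact_force: [-0.1, 0.6, -1.0]
opening: 0.0003
finger_force: 0.0
```

drive_tool(offset=[[0, 0, 0], [0, 0, 0], [0, 0, 0], [0, 0, 0], [0, 0, 0]], rot=[[0, 0, -7], [0, 0, -14], [0, 0, -21], [0, 0, -28], [0, 0, -28]], fingers=[1, 1, 1, 1, 1])

```text
time: 36.7
eef_pos: [0.6516, 0.0164, 0.1571]
ee_rot: [0.002, 0.648, 0.762, 0.001]
contact_force: [-0.5, -0.2, 0.2]
opening: 0.0004
finger_force: 0.0
```

```bash
python3 -c "
from h import *
off([.6567,.0125,.1115]);print(observe()['ee_rot']);[posts(n) for n in 'abcd']"
```

```text
offset [-0.0046  0.0042  0.0457]
[0.00157735 0.64800724 0.76163209 0.00083108]
a post 195 [ 0.5598 -0.0087  0.1222] th-out [np.float64(-92.9)]
b post 0  th-out 
c post 0  th-out 
d post 3 [ 0.5159 -0.1395  0.1199] th-out [np.float64(-44.9)]
```

drive_tool(offset=[[-0.004, 0.004, 0.03], [-0.004, 0.004, 0.0455], [-0.004, 0.004, 0.0455], [-0.01, 0.004, 0.0455], [-0.014, 0.004, 0.0455], [-0.017, 0.004, 0.0455], [-0.02, 0.004, 0.0455], [-0.022, 0.004, 0.0455]], rot=[[0, 0, 0], [0, 0, 0], [0, 0, 0], [0, 0, 0], [0, 0, 0], [0, 0, 0], [0, 0, 0], [0, 0, 0]], fingers=[1, 1, 1, 1, 1, 1, 1, 1])

```text
time: 37.57
eef_pos: [0.6598, -0.0024, 0.1106]
ee_rot: [-0.0, 0.649, 0.761, 0.003]
contact_force: [0.8, 6.4, -0.9]
opening: 0.0006
finger_force: 3.8
```

drive_tool(offset=[[-0.0015, 0, 0], [-0.003, 0, 0], [-0.0045, 0, 0], [-0.006, 0, 0], [-0.0075, 0, 0], [-0.009, 0, 0], [-0.01, 0, 0], [-0.011, 0, 0]], rot=[[0, 0, 0], [0, 0, 0], [0, 0, 0], [0, 0, 0], [0, 0, 0], [0, 0, 0], [0, 0, 0], [0, 0, 0]], fingers=[1, 1, 1, 1, 1, 1, 1, 1])

```text
time: 38.23
eef_pos: [0.661, -0.0121, 0.1105]
ee_rot: [-0.001, 0.649, 0.761, 0.003]
contact_force: [-0.7, 8.4, -1.2]
opening: 0.0005
finger_force: 4.4
```

```bash
python3 -c "
from h import *
meas('b',-1,3); posts('b'); off([.588+.0781,-.0775+.0564,.112])"
```

```text
b t 38.38 tcp [ 0.661  -0.0126  0.1105] th-out -60.5 F [8.4 7.9 8.  7.4] mean 7.93 square 7.78 ff 3.8077688589692116
b post 260 [ 0.6594 -0.0038  0.1239] th-out [np.float64(-29.9)]
offset [-0.0093  0.0037 -0.0015]
```

drive_tool(offset=[[-0.0015, 0.001, 0], [-0.003, 0.002, 0], [-0.005, 0.003, 0], [-0.007, 0.0035, 0], [-0.009, 0.004, 0]], rot=[[0, 0, 7], [0, 0, 14], [0, 0, 21], [0, 0, 28], [0, 0, 28]], fingers=[1, 1, 1, 1, 1])

```text
time: 38.85
eef_pos: [0.6671, -0.0201, 0.1108]
ee_rot: [-0.001, 0.815, 0.58, 0.003]
contact_force: [0.6, 9.4, -0.8]
opening: 0.0005
finger_force: 5.1
```

```bash
python3 -c "
from h import *
meas('b',-1,2)"
```

```text
b t 38.95 tcp [ 0.667  -0.0207  0.1108] th-out -70.4 F [9.1 8.1 8. ] mean 8.39 square 8.32 ff 4.095738306641579
```

drive_tool(offset=[[-0.0015, 0, 0], [-0.003, 0, 0], [-0.0045, 0, 0], [-0.006, 0, 0], [-0.0075, 0, 0], [-0.009, 0, 0], [-0.01, 0, 0], [-0.011, 0, 0]], rot=[[0, 0, 0], [0, 0, 0], [0, 0, 0], [0, 0, 0], [0, 0, 0], [0, 0, 0], [0, 0, 0], [0, 0, 0]], fingers=[1, 1, 1, 1, 1, 1, 1, 1])

```text
time: 39.62
eef_pos: [0.6647, -0.0297, 0.111]
ee_rot: [-0.001, 0.813, 0.582, 0.005]
contact_force: [4.7, 11.0, -3.2]
opening: 0.0005
finger_force: 5.6
```

```bash
python3 -c "
from h import *
meas('b',-1,3)"
```

```text
Traceback (most recent call last):
  File "h.py", line 23, in meas
    for i in range(k): o=observe(); f.append(o["contact_force"]); snapshot("wrist")
                                                                  ~~~~~~~~^^^^^^^^^
ValueError: 200 camera calls are used up
```

Camera calls are used up, so I'm continuing on force readings, repeating the same sequence.

drive_tool(offset=[[-0.001, 0, 0], [-0.002, 0, 0], [-0.003, 0, 0], [-0.004, 0, 0], [-0.005, 0, 0], [-0.006, 0, 0]], rot=[[0, 0, 7], [0, 0, 14], [0, 0, 14], [0, 0, 14], [0, 0, 14], [0, 0, 14]], fingers=[1, 1, 1, 1, 1, 1])

```text
time: 40.17
eef_pos: [0.664, -0.0357, 0.1114]
ee_rot: [-0.001, 0.878, 0.478, 0.006]
contact_force: [6.2, 10.5, -3.1]
opening: 0.0005
finger_force: 6.7
```

```bash
python3 -c "
from h import *
meas('b',-1,0); off([.5193,-.1675,.1115])"
```

```text
b t 40.17 tcp [ 0.664  -0.0357  0.1114] th-out -90.5 F [12.2] mean 12.17 square 12.16 ff 6.721176579594612
offset [-0.1892 -0.05   -0.0024]
```

drive_tool(offset=[[0.01, 0, 0], [0.01, 0, -0.03], [-0.02, -0.005, -0.045], [-0.055, -0.015, -0.045], [-0.095, -0.025, -0.045], [-0.13, -0.035, -0.045], [-0.165, -0.045, -0.045], [-0.189, -0.05, -0.045]], rot=[[0, 0, 0], [0, 0, 0], [0, 0, -7], [0, 0, -14], [0, 0, -21], [0, 0, -28], [0, 0, -35], [0, 0, -42]], fingers=[1, 1, 1, 1, 1, 1, 1, 1])

```text
time: 40.83
eef_pos: [0.5139, -0.1739, 0.1558]
ee_rot: [0.001, 0.647, 0.763, -0.001]
contact_force: [0.3, -0.1, -0.6]
opening: 0.0009
finger_force: 0.0
```

```bash
python3 -c "
from h import *
off([.5193,-.1675,.1115]); print(observe()['ee_rot'])"
```

```text
offset [0.0055 0.0064 0.0443]
[ 1.39194289e-03  6.46911314e-01  7.62563620e-01 -7.34909376e-04]
```

drive_tool(offset=[[0.004, 0.006, 0.03], [0.004, 0.006, 0.044], [0.004, 0.006, 0.044], [0.01, 0.006, 0.044], [0.015, 0.006, 0.044], [0.018, 0.006, 0.044], [0.021, 0.006, 0.044], [0.023, 0.006, 0.044]], rot=[[0, 0, 0], [0, 0, 0], [0, 0, 0], [0, 0, 0], [0, 0, 0], [0, 0, 0], [0, 0, 0], [0, 0, 0]], fingers=[1, 1, 1, 1, 1, 1, 1, 1])

```text
time: 41.5
eef_pos: [0.5194, -0.1502, 0.1124]
ee_rot: [0.004, 0.648, 0.762, -0.002]
contact_force: [-0.5, -7.2, -0.8]
opening: 0.0005
finger_force: 3.7
```

drive_tool(offset=[[0.0015, 0, 0], [0.003, 0, 0], [0.0045, 0, 0], [0.006, 0, 0], [0.0075, 0, 0], [0.009, 0, 0], [0.01, 0, 0], [0.011, 0, 0]], rot=[[0, 0, 0], [0, 0, 0], [0, 0, 0], [0, 0, 0], [0, 0, 0], [0, 0, 0], [0, 0, 0], [0, 0, 0]], fingers=[1, 1, 1, 1, 1, 1, 1, 1])

```text
time: 42.17
eef_pos: [0.518, -0.1401, 0.1124]
ee_rot: [0.004, 0.648, 0.762, -0.002]
contact_force: [1.5, -9.2, -3.5]
opening: 0.0005
finger_force: 4.4
```

```bash
python3 -c "
from h import *
meas('d',1,0); off([.588-.0781,-.0775-.0564,.1115])"
```

```text
d t 42.17 tcp [ 0.518  -0.1401  0.1124] th-out -63.1 F [9.3] mean 9.29 square 9.03 ff 4.445676505565643
offset [ 0.0074 -0.007   0.0008]
```

drive_tool(offset=[[0.001, -0.002, 0], [0.0025, -0.004, 0], [0.0045, -0.006, 0], [0.006, -0.007, 0], [0.0075, -0.007, 0]], rot=[[0, 0, 7], [0, 0, 14], [0, 0, 21], [0, 0, 28], [0, 0, 28]], fingers=[1, 1, 1, 1, 1])

```text
time: 42.58
eef_pos: [0.5095, -0.134, 0.1127]
ee_rot: [0.005, 0.814, 0.58, -0.001]
contact_force: [-1.1, -9.2, -2.0]
opening: 0.0005
finger_force: 5.0
```

drive_tool(offset=[[0.0015, 0, 0], [0.003, 0, 0], [0.0045, 0, 0], [0.006, 0, 0], [0.0075, 0, 0], [0.009, 0, 0], [0.01, 0, 0], [0.011, 0, 0]], rot=[[0, 0, 0], [0, 0, 0], [0, 0, 0], [0, 0, 0], [0, 0, 0], [0, 0, 0], [0, 0, 0], [0, 0, 0]], fingers=[1, 1, 1, 1, 1, 1, 1, 1])

```text
time: 43.25
eef_pos: [0.5119, -0.1242, 0.1125]
ee_rot: [0.004, 0.813, 0.582, -0.003]
contact_force: [-4.4, -11.7, 1.6]
opening: 0.0005
finger_force: 5.8
```

```bash
python3 -c "
from h import *
meas('d',1,0)"
```

```text
d t 43.25 tcp [ 0.5119 -0.1242  0.1125] th-out -84.9 F [12.5] mean 12.54 square 12.43 ff 5.80497220158577
```

drive_tool(offset=[[0.001, 0, 0], [0.002, 0, 0], [0.003, 0, 0], [0.004, 0, 0], [0.005, 0, 0]], rot=[[0, 0, 7], [0, 0, 14], [0, 0, 14], [0, 0, 14], [0, 0, 14]], fingers=[1, 1, 1, 1, 1])

```text
time: 43.67
eef_pos: [0.5123, -0.1189, 0.1122]
ee_rot: [0.003, 0.878, 0.479, -0.003]
contact_force: [-6.7, -10.0, 3.5]
opening: 0.0007
finger_force: 6.4
```

```bash
python3 -c "
from h import *
meas('d',1,0)"
```

```text
d t 43.67 tcp [ 0.5123 -0.1189  0.1122] th-out -91.6 F [12.] mean 12.0 square 12.0 ff 6.357836946845055
```

drive_tool(offset=[[-0.006, 0, 0], [-0.015, 0, 0], [-0.015, 0, -0.03], [-0.015, 0, -0.06], [-0.015, 0, -0.09], [-0.015, 0, -0.09], [-0.015, 0, -0.09], [-0.015, 0, -0.09]], rot=[[0, 0, 0], [0, 0, 0], [0, 0, 0], [0, 0, 0], [0, 0, 0], [0, 0, 0], [0, 0, 0], [0, 0, 0]], fingers=[1, 1, 1, 1, 1, 1, 1, 1])

```text
time: 44.33
eef_pos: [0.5048, -0.1276, 0.2001]
ee_rot: [0.0, 0.878, 0.478, 0.0]
contact_force: [-0.3, 1.2, 0.0]
opening: 0.0008
finger_force: 0.0
```

```bash
python3 -c "
from workcell import *
print(job_done())"
```

```text
the job is handed in; nothing more can be done
None
```

I handed the job in at 44 s: all four nuts were snugged crosswise at about 6–7 N (a, c, b, d), then tightened in the same order to about 12–13 N, a little under the 7 N and 14 N named. The judge returned no verdict, and b's and d's last pushes went by force readings alone, with the camera calls used up.

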